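# Switch the roller door's key-interlocked isolator back on

### The arm

A 6-joint arm with a two-finger parallel gripper is mounted at the origin on the work surface. World frame = base frame: x ahead of the robot, y to its left, z up, the work surface at z = 0. Lengths are in m, angles in rad, forces in N, time in s.
With the tool pointing down it reaches from about 0.3 to 0.825 m from the base axis. Payload 5.4 kg.
Tool frame: the origin (TCP) lies at the very end of the fingers, on their centre line; the grasp point (between the pads) lies 19 mm behind it; z points along the fingers, y is the line along which they close (so a half turn about z gives the same grasp; the last joint's range is limited). The gripper opens to 92 mm and grips with 3 to 60 N. Pads are 20 mm wide; open, the fingers measure 128 mm over their backs; the gripper's body (75 mm by 189 mm) begins 69 mm behind the grasp point.
Start: joints at [1.01, 0.158, 1.597, -0, 1.386, -0.21], TCP at [0.198, 0.54, 0.215] pointing down, gripper open.
Joint ranges: [-2.91, 2.91], [-0.94, 2.29], [0.18, 2.7], [-1.29, 4.43], [0.17, 2.64], [-3, 3]. Speed limits (rad/s): [2.57, 2.57, 3.14, 3.14, 3.14, 3.14].

### API

Orientations are given as a unit quaternion [w, x, y, z].
In Python, from plant import r gives the robot as it stands.
- The arm moves only by the tool drive_tool, never from a script. Its argument "rows" is a list of rows, each a list of 7 numbers: the shift along the tool's x, y, z in mm, then the turn, a rotation vector about the tool's x, y, z in rad, then the gripper's target within -1 to 1 (fully open at 1, half-way at 0, shut at -1). In form: [[tx, ty, tz, wx, wy, wz, hand], ...]. A call has 1 to 10 rows; each row is the pose to reach, as a shift and turn from the pose commanded when the call began, along the tool's axes at that moment; what a row does not reach only later rows make up. A row lasts 1/12 s, in which the tool goes at most 41.7 mm and 7.16 degrees, less where a joint would pass 70% of its speed; a pose out of reach is approached as far as the arm can. A call with a gripper value outside its range is refused whole. The fingers move at their own pace and stop on an object; "squeeze" is the grip in N (left out, the last holds). Time passes only in rows, so rows that repeat a pose let the fingers close. It gives the time, the measured TCP pose, the force, the opening and the grip force at its end, in the units of the state.
- r.read_state(): the state, without advancing time (a new reading comes with each control period).
- r.grab_frame(name): name is "scene" or "top" or "wrist"; returns a dict with "pixels" (480x640x3 uint8, blue, green, red), "vertical_fov" (degrees; the focal length in pixels is half the picture's height over the tangent of half this angle, whatever the lens; pixels are square), "cx", "cy" (the principal point, pixels), "k1" (the pictures are not rectified: a ray, as slopes to the right and down, at radius r is drawn at 1 + k1 r^2 times it, then the intrinsics apply), "eye" and "orientation" of the camera in the world. Camera axes: x right, y down, z forward; pixel columns grow to the right and rows downward; lengths in m; the calibration is good to about 2 mm. A picture is of the moment at which its call begins. There is no depth.
- r.job_done(): hands the job in; it is judged then, once.
Trained networks look in the newest picture that a camera, given by its name, has taken for a name from the list of things; names that differ only in an ending like _2 or _b are one class to them, and where a whole thing is asked for, a point or a joint stands for the part that bears it (a point fixed in the world has none). Each returns a list of dicts, best first, with "p" (0 to 1); they miss things now and then, are a little off and sometimes report something else, mostly with a low value. They report only what shows in the picture. A call takes as long as a camera call. They do not tell look-alikes from the thing itself.
- r.look_for(camera, target): "centre" ([column, row] in pixels, amid what is visible of it).
- r.mark_of(camera, target): "centre" ([column, row] in pixels: a listed point, or the origin of a listed thing).
The state is a dict: "t": time; "qpos": joint angles; "dq": joint speeds; "joint_efforts": joint torques, N m; "tool_pos": TCP position; "eef_rot": TCP orientation; "ft_force": force on the tool from outside, world axes, zero at the start; "wrist_torque": the same for the moment, N m; "gripper_width": finger opening in m; "grip_force": force on a finger pad.
Only numpy, scipy, OpenCV 4.12 (cv2) and the standard library are available. Lean on these libraries where they do the work, as an engineer would, in place of code of your own. Each camera call takes 0.05 s, during which the arm holds its last target. There are 200 camera calls.

### The job

The roller door has been serviced, so switch its supply back on at the desk console: take the yellow key out of the parking block, seat it in the brass lock, press it fully home against the spring and turn it clockwise a quarter turn to its stop, which draws the steel bolt clear, then turn the red isolator handle clockwise a quarter turn to its stop. Work by feel: let the key find its slot with a light hand instead of ramming it, and never force the key, or the handle against the bolt. Leave the key standing in the lock, and leave the blue key, screwdriver, meter and spool where they are.

Things in the scene. Friction and masses are not known exactly. Their poses are not given: they have to be found in the camera images.
- console: grey sloping desk console, 300 wide (y) x 200 deep (x), 50 high at its front edge and 92 at the back, fixed; origin under its middle, x towards its high back edge. Its place and yaw vary
- panel: the console's aluminium lid, sloping down by 0.21 rad (12 degrees) towards the console's front (-x). Origin on its surface at the middle; z = the lid's outward normal, x = up the slope, y along the console. Everything on the lid is square to this frame, and the lock and handle turn about its z
- lock: nominal place of the brass interlock lock, 52 x 52, 40 tall: origin on the lid at panel x = -12 mm, y = -65 mm, panel's axes. The lock is clamped through adjusting slots and in truth stands anywhere up to 3 mm off this place in x and in y (never turned). Pushing or prying the key against its top face with over 30 N, or over 80 N in all between key and lock (some 0.4 N m of twist at the stop), is forcing
- keyway (a point): nominal centre of the keyway in the lock's top face (40 mm above the lid), panel's axes; the true one is up to 3 mm off in x and y with the lock: find it by feel. Slot 25.6 (x) x 6.6 (y) with a 12 x 12 square waist for the shank, no lead-in, face 6 thick: the key's bit has 0.8 mm of room on every side
- plunger_top (a point): nominal place of the lock's spring plunger, on the keyway's axis, 9.5 mm below the face: there the key's tip meets it. It gives 5 to 9 N over 6 mm more travel and stops hard with the tip 15.5 mm below the face. The key turns only with its tip over 14.0 mm deep; once turned, the face traps its bit, the tip about 14 mm deep
- rotor_turn (a joint): turn of the steel rotor in the lock, driven by the key (about 0.10 N m), in rad: 0 = slot in line with the keyway (bolt out, isolator locked), 1.57 = stop, turned clockwise seen from outside the lid; it stays where it is left. The bit has about 0.1 rad of play in it, so the key turns a little further than the rotor. Each radian draws the bolt back 10.2 mm
- isolator: rotary isolator at panel x = -12 mm, y = +65 mm: steel plate whose fork takes the 8 mm steel bolt that slides out of the lock's side (+y; over 20 N between plate and bolt is forcing), red round base 58 across, and on top a red bar grip 64 long x 14 thick x 35 high, from 21.5 (top of the base) to 56.5 mm above the lid. Origin on the lid on the turning axis; its y runs along the bar
- isolator_turn (a joint): turn of the isolator in rad: 0 = OFF (bar along the panel's y; the bolt holds it), 1.57 = ON at the stop (bar along the panel's x), clockwise seen from outside the lid; takes about 0.20 N m and stays where it is left
- handle_grip (a point): middle of the red bar grip, on the turning axis, 45 mm above the lid; isolator's axes, which turn with the handle
- key: the yellow key, loose, 58 long, 70 g. Origin at the middle of its tip, z up the shank, x along bit and bow. From the tip up: steel bit 24 (x) x 5 (y) x 8 high, its foot bevelled 0.5 mm, round shank 10 across to 26, yellow bow 40 (x) x 10 (y) x 32 high from z = 26 to 58. It fits the lock either way round. Starts upright in one of the block's two sockets
- key_bow (a point): middle of the yellow bow, 42 mm above the key's tip, key's axes; grasp the bow across its 10 mm
- spare_key: blue key of the same shape for another door, in the block's other socket: leave it (20 mm is too far)
- key_block: black key-parking block, fixed, 60 (x) x 150 (y) x 30 high, origin under its middle; two sockets at y = -37 and +37 mm, 20 deep, 26.5 (y) x 12.5 (x), so a key stands loosely with its x along the block's y. The two keys may stand either way about
- screwdriver: orange-handled screwdriver lying on the bench, bystander
- meter: orange and black test meter, 145 x 75 x 36, bystander
- spool: spool of copper wire, 80 across, 45 high, bystander
Mind the look-alikes: they are no part of the job. There is more than one size of the key; the job needs the smaller.

How it is judged:
By the outcome, as a careful person would: the job done as asked, in the order asked, and still so for the second after the job is handed in, with the robot touching nothing.
It also fails if it takes over 72 s, if anything falls off the work surface, if the arm or the gripper's body presses on something with over 40 N, if the wrist force passes 120 N, or if a joint passes its speed limit or range.

## Working session

There is one attempt and no reset: what is moved stays moved. The work goes in short steps, Python scripts to look and compute and a tool call to move; the robot and the scene stay as the last step left them, time stands still between calls to the robot, and variables do not carry over. Pictures are saved under pics/ and viewed, at most 10 in all, crops included, and the job is handed in when it is done.

Besides the shell and the picture viewer there is one more tool, called as a command line: name --pt "numbers of a row" for each row, then --argument value for the rest. drive_tool: Moves the arm, as the interface text tells. Its arguments: {"type":"object","properties":{"rows":{"type":"array"},"squeeze":{"type":"number"}},"required":["rows"]}

```bash
ls; mkdir -p pics
cat > h.py <<'E'
import numpy as np, cv2
from scipy.spatial.transform import Rotation as R
from plant import r
def rot(q): return R.from_quat([q[1],q[2],q[3],q[0]])
def K(f):
    F=240/np.tan(np.radians(f["vertical_fov"])/2); return F
def ray(f,px):
    F=K(f); d=np.array([(px[0]-f["cx"])/F,(px[1]-f["cy"])/F]); u=d.copy()
    for _ in range(20): u=d/(1+f["k1"]*(u@u))
    v=rot(f["orientation"]).apply([u[0],u[1],1]); return np.array(f["eye"]),v/np.linalg.norm(v)
def onz(f,px,z):
    e,v=ray(f,px); return e+v*(z-e[2])/v[2]
def proj(f,P):
    p=rot(f["orientation"]).inv().apply(np.atleast_2d(P)-np.array(f["eye"]))
    u=p[:,:2]/p[:,2:]; u=u*(1+f["k1"]*(u**2).sum(1))[:,None]
    return u*K(f)+[f["cx"],f["cy"]]
def tri(obs):
    A=0;b=0
    for f,px in obs:
        e,v=ray(f,px); M=np.eye(3)-np.outer(v,v); A=A+M; b=b+M@e
    return np.linalg.solve(A,b)
E
python3 - <<'E'
from h import *
fr={}
for c in ["scene","top"]:
    f=fr[c]=r.grab_frame(c); cv2.imwrite(f"pics/{c}0.png",f["pixels"]); print(c,f["eye"],f["orientation"],f["vertical_fov"],f["k1"])
    for n in ["key","key_bow","spare_key","key_block","panel","console","lock","keyway","isolator","handle_grip"]:
        print(n,[(np.round(d["centre"]).tolist(),round(d["p"],2)) for d in r.mark_of(c,n)][:4])
s=r.read_state(); print(s)
E
```

```text
pics
scene [ 1.28832386 -0.23227242  0.92127539] [-0.30968577  0.74119719  0.55170045 -0.22438373] 52.7410464679174 -0.08841817987750482
key [([214.0, 239.0], 0.74), ([208.0, 270.0], 0.65)]
key_bow [([210.0, 225.0], 0.65), ([207.0, 260.0], 0.56), ([324.0, 273.0], 0.45)]
spare_key [([208.0, 270.0], 0.7), ([180.0, 281.0], 0.64), ([353.0, 288.0], 0.33)]
key_block [([192.0, 278.0], 0.75)]
panel [([350.0, 268.0], 0.89)]
console [([352.0, 287.0], 0.97)]
lock [([320.0, 270.0], 0.67)]
keyway [([321.0, 257.0], 0.75)]
isolator [([374.0, 264.0], 0.84)]
handle_grip [([377.0, 245.0], 0.98)]
top [0.4159388  0.02465112 1.13659429] [ 0.04366562 -0.69696482  0.71463979 -0.04029047] 53.69742588060569 -0.0667498800301996
key [([428.0, 322.0], 0.72), ([437.0, 281.0], 0.57)]
key_bow [([463.0, 269.0], 0.73), ([434.0, 324.0], 0.59), ([446.0, 279.0], 0.56)]
spare_key [([469.0, 270.0], 0.52), ([467.0, 165.0], 0.37)]
key_block [([450.0, 271.0], 0.83), ([329.0, 222.0], 0.36)]
panel [([301.0, 217.0], 0.82), ([328.0, 222.0], 0.5)]
console [([298.0, 221.0], 0.97)]
lock [([326.0, 222.0], 0.88)]
keyway []
isolator [([272.0, 218.0], 0.74)]
handle_grip [([268.0, 221.0], 0.74), ([297.0, 218.0], 0.63)]
{'t': 1.1, 'qpos': array([ 1.00992825e+00,  1.58383556e-01,  1.59701691e+00,  4.78027306e-06,
        1.38619716e+00, -2.10117356e-01]), 'dq': array([-9.94608119e-05,  6.41832227e-04, -7.23511655e-04,  1.08841682e-04,
        4.20652671e-04, -5.31141811e-04]), 'joint_efforts': array([ 1.52585440e-04, -3.85593009e+01, -3.22358036e+01,  6.99626352e-02,
        3.08545225e-02, -5.50491245e-05]), 'tool_pos': array([0.1975877 , 0.53996226, 0.21460191]), 'eef_rot': array([-3.11310939e-06,  1.74478185e-01,  9.84661040e-01, -1.42313644e-06]), 'ft_force': array([-0.56835204, -0.43739594, -0.14401302]), 'wrist_torque': array([ 0.00304756, -0.00171237, -0.01635671]), 'grip_force': 0.0, 'gripper_width': 0.09189402882932278}
```

View pics/scene0.png

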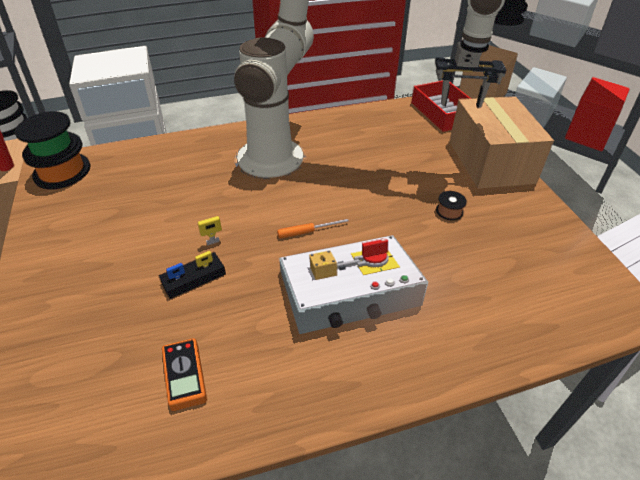

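View pics/top0.png

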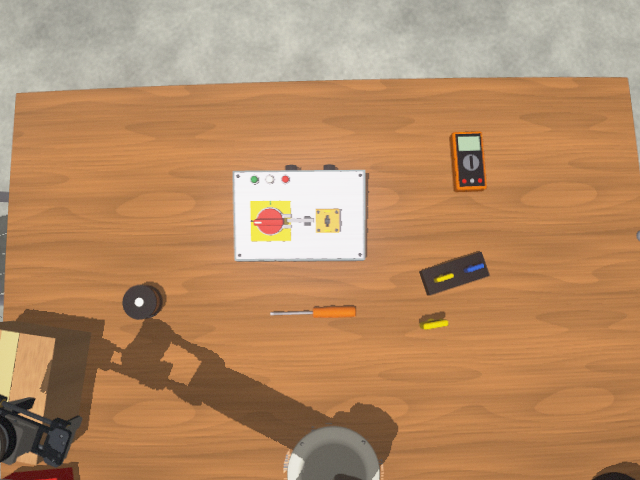

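The top view shows the lid with corners at about (234,172) and (366,261). Two things could be taken for the yellow key: the one in the block (top 445,278; scene 204,258) and a bigger one standing on the bench (top 434,324; scene 209,226). The blue key is at (475,268). By the description it is the smaller one in the block. I'll check this in a crop and fit the poses.

Run:
```python
from h import *
from scipy.optimize import least_squares
s=r.grab_frame("scene"); t=r.grab_frame("top")
c=np.hstack([cv2.resize(s["pixels"][205:305,150:240],None,fx=4,fy=4,interpolation=2),cv2.resize(t["pixels"][240:340,400:500],None,fx=4,fy=4,interpolation=2)])
cv2.imwrite("pics/crop1.png",c)
T=t["pixels"].astype(int)
def blob(m,box):
    mm=np.zeros(m.shape,np.uint8); x0,y0,x1,y1=box; mm[y0:y1,x0:x1]=m[y0:y1,x0:x1]
    cs,_=cv2.findContours(mm,cv2.RETR_EXTERNAL,cv2.CHAIN_APPROX_NONE); k=max(cs,key=cv2.contourArea)
    return k
g=T.min(2)>150
rc=cv2.minAreaRect(blob(g.astype(np.uint8),(210,150,390,280))); print("lid",rc,cv2.boxPoints(rc).round(1).tolist())
k=(T.max(2)<75)
rb=cv2.minAreaRect(blob(k.astype(np.uint8),(405,240,505,302))); print("block",rb,cv2.boxPoints(rb).round(1).tolist())
print("block centre z30",onz(t,rb[0],.03)); bp=[onz(t,p,.03) for p in cv2.boxPoints(rb)]; print(np.round(bp,3).tolist())
yel=((T[...,0]<90)&(T[...,1]>140)&(T[...,2]>150)).astype(np.uint8)
for b,z in (((405,240,505,302),.068),((405,305,505,345),.06)):
    kk=cv2.minAreaRect(blob(yel,b)); print("yellow",kk, onz(t,kk[0],z),[np.round(onz(t,p,z),4).tolist() for p in cv2.boxPoints(kk)])
a=.21
def W(p,P): # panel->world
    return R.from_euler('z',p[2]).apply(R.from_euler('y',-a).apply(P)+[0,0,.071])+[p[0],p[1],0]
bx=sorted(cv2.boxPoints(rc).tolist(),key=lambda q:q[1])
top=sorted(bx[:2]);bot=sorted(bx[2:])
obs=[(t,top[0],[.102,.15,0]),(t,top[1],[.102,-.15,0]),(t,bot[0],[-.102,.15,0]),(t,bot[1],[-.102,-.15,0])]
for c,f in (("scene",s),("top",t)):
    for n,P in (("panel",[0,0,0]),("isolator",[-.012,.065,0]),("handle_grip",[-.012,.065,.045]),("lock",[-.012,-.065,0])):
        m=r.mark_of(c,n)
        if m: obs.append((f,m[0]["centre"],P))
fun=lambda p:np.concatenate([proj(f,W(p,np.array(P)))[0]-q for f,q,P in obs])
o=least_squares(fun,[.5,0,0],loss="soft_l1"); print(o.x,fun(o.x).reshape(-1,2).round(1).tolist())
```

```text
lid ((298.5, 215.0), (90.0, 131.0), 90.0) [[233.0, 170.0], [364.0, 170.0], [364.0, 260.0], [233.0, 260.0]]
block ((453.74578857421875, 273.05816650390625), (24.906015396118164, 64.7989501953125), 72.34988403320312) [[419.1000061035156, 271.0], [480.79998779296875, 251.39999389648438], [488.3999938964844, 275.1000061035156], [426.6000061035156, 294.70001220703125]]
block centre z30 [ 0.45112371 -0.29411004  0.03      ]
[[0.458, -0.213, 0.03], [0.5, -0.362, 0.03], [0.444, -0.376, 0.03], [0.403, -0.228, 0.03]]
yellow ((444.75, 277.25), (4.110960960388184, 17.076295852661133), 71.56504821777344) [ 0.4410608  -0.26216585  0.068     ] [[0.4399, -0.2422, 0.068], [0.451, -0.2797, 0.068], [0.4422, -0.2822, 0.068], [0.4311, -0.2447, 0.068]]
yellow ((435.5283203125, 324.6509704589844), (6.757246017456055, 25.86182403564453), 79.3803482055664) [ 0.33557162 -0.23788925  0.06      ] [[0.3386, -0.2078, 0.06], [0.3474, -0.2659, 0.06], [0.3325, -0.268, 0.06], [0.3237, -0.21, 0.06]]
[ 0.58902269  0.06462612 -0.02254875] [[-1.1, 1.0], [0.5, 0.5], [0.6, 0.3], [0.0, 0.0], [2.6, 3.1], [3.8, -1.0], [0.4, 1.5], [-0.5, -0.9], [0.1, -2.0], [0.4, 0.3], [3.3, -1.5], [-0.1, 2.7]]
```

View pics/crop1.png

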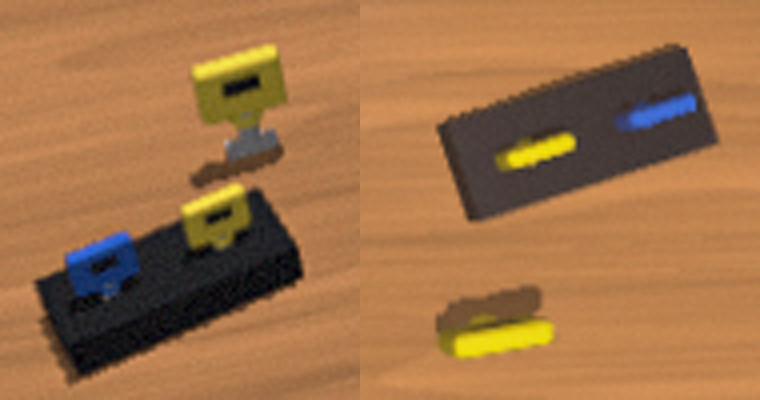

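The crop confirms it: the key in the block is the smaller yellow one, and the bench key at the upper right is larger. I'm heading there.

```bash
cat >> h.py <<'E'
def down(deg):  # tool pointing down, tool y at heading deg
    y=np.array([np.cos(np.radians(deg)),np.sin(np.radians(deg)),0]); z=np.array([0,0,-1.]); return R.from_matrix(np.c_[np.cross(y,z),y,z])
def go(pos,Rt,src=None):
    s=r.read_state(); p,q=src or (s["tool_pos"],rot(s["eef_rot"]))
    print("shift",np.round(q.inv().apply(np.array(pos)-p)*1000,1).tolist(),"turn",np.round((q.inv()*Rt).as_rotvec(),4).tolist(),"t",s["t"],"q6",s["qpos"][5])
E
python3 - <<'E'
from h import *
go([.441,-.262,.165],down(16.5)); go([.441,-.262,.165],down(16.5),(r.read_state()["tool_pos"],down(16.5)))
E
```

```text
shift [-504.2, -669.5, 49.6] turn [0.0, 0.0, 0.932] t 1.6 q6 -0.2100830619223032
shift [-838.1, 5.6, 49.6] turn [0.0, 0.0, 0.0] t 1.6 q6 -0.2100830619223032
```

drive_tool --pt "-252 -335 25 0 0 0.932 0" --pt "-252 -335 25 0 0 0.932 0" --pt "-252 -335 25 0 0 0.932 0" --pt "-252 -335 25 0 0 0.932 0" --pt "-252 -335 25 0 0 0.932 0" --pt "-252 -335 25 0 0 0.932 0" --pt "-252 -335 25 0 0 0.932 0" --pt "-252 -335 25 0 0 0.932 0" --pt "-252 -335 25 0 0 0.932 0" --pt "-252 -335 25 0 0 0.932 0"

```text
t: 2.43
tool_pos: [0.3183, 0.1402, 0.19]
eef_rot: [0.001, 0.598, 0.801, 0.001]
ft_force: [0.1, -0.1, 0.1]
gripper_width: 0.046
grip_force: 0.0
```

drive_tool --pt "-419 3 25 0 0 0 0" --pt "-419 3 25 0 0 0 0" --pt "-419 3 25 0 0 0 0" --pt "-419 3 25 0 0 0 0" --pt "-419 3 25 0 0 0 0" --pt "-419 3 25 0 0 0 0" --pt "-419 3 25 0 0 0 0" --pt "-419 3 25 0 0 0 0" --pt "-419 3 25 0 0 0 0" --pt "-419 3 25 0 0 0 0"

```text
t: 3.27
tool_pos: [0.4394, -0.2584, 0.1648]
eef_rot: [0.0, 0.599, 0.801, 0.0]
ft_force: [1.7, 0.2, 0.3]
gripper_width: 0.046
grip_force: 0.0
```

Run:
```python
from h import *
go([.441,-.262,.165],down(16.5))
f=r.grab_frame("wrist"); cv2.imwrite("pics/w1.png",f["pixels"]); print(f["eye"])
for n in ["key_bow","key","key_block"]: print(n,[(np.round(d["centre"]).tolist(),round(d["p"],2),onz(f,d["centre"],.052).round(4).tolist()) for d in r.mark_of("wrist",n)])
```

```text
shift [-3.9, 0.5, -0.2] turn [0.0003, 0.0002, -0.0007] t 3.2667 q6 -1.056431451659328
[ 0.41862973 -0.18805509  0.33412409]
key_bow [([319.0, 240.0], 0.9, [0.4388, -0.2617, 0.052]), ([193.0, 166.0], 0.67, [0.3344, -0.2345, 0.052])]
key [([218.0, 160.0], 0.68, [0.3515, -0.2246, 0.052]), ([321.0, 227.0], 0.6, [0.4374, -0.2516, 0.052])]
key_block [([323.0, 264.0], 0.81, [0.4472, -0.2794, 0.052])]
```

View pics/w1.png

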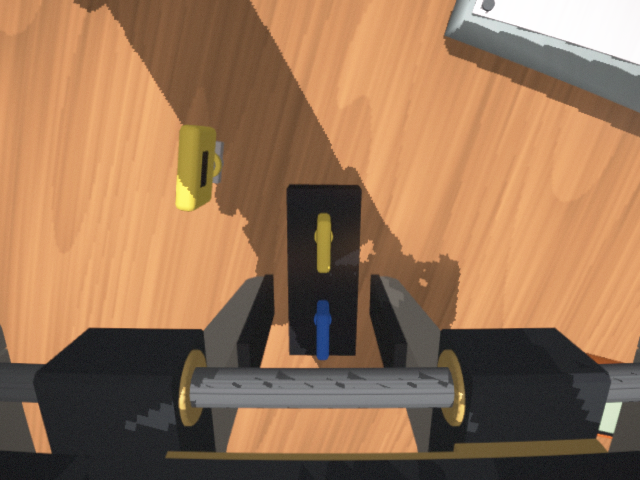

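The wrist picture shows the yellow key in the block at (323,242) with its bow along the image's vertical, the blue key at (322,330) and the big key at (197,168). The fingers straddle the block correctly.

Run:
```python
from h import *
f=r.grab_frame("wrist"); T=f["pixels"].astype(int)
m=((T[...,0]<90)&(T[...,1]>110)&(T[...,2]>120)).astype(np.uint8); m[:,:280]=0; m[:,370:]=0; m[300:]=0
ys,xs=np.nonzero(m); rc=cv2.minAreaRect(np.c_[xs,ys].astype(np.int32)); print(rc)
e=[onz(f,(xs.mean(),v),.066) for v in (ys.min(),ys.max())]; print(e,np.linalg.norm(e[0]-e[1]))
c=onz(f,rc[0],.062); print(c); b=r.mark_of("wrist","key_bow")[0]["centre"]; c2=onz(f,b,.052); print(c2)
go([*((c+c2)/2)[:2],.037],down(16.5))
```

```text
((327.1830749511719, 140.80836486816406), (262.5661315917969, 63.649383544921875), 80.36727905273438)
[array([ 0.3965528, -0.1086232,  0.066    ]), array([ 0.44738042, -0.28044301,  0.066     ])] 0.17918006766732042
[ 0.42281931 -0.18770007  0.062     ]
[ 0.44214015 -0.26173259  0.052     ]
shift [30.9, 2.4, 128.1] turn [0.0, -0.0004, 0.0007] t 3.5667 q6 -1.053676762055041
```

Run:
```python
from h import *
f=r.grab_frame("wrist"); T=f["pixels"]
h=cv2.cvtColor(T,cv2.COLOR_BGR2HSV); m=((h[...,0]>22)&(h[...,0]<35)&(h[...,1]>180)).astype(np.uint8); m[:,:295]=0; m[:,350:]=0; m[300:]=0;m[:200]=0
ys,xs=np.nonzero(m); print(xs.min(),xs.max(),ys.min(),ys.max(),len(xs))
e=[onz(f,(np.median(xs),v),.066) for v in (ys.min(),ys.max())]; print(e,np.linalg.norm(e[0]-e[1]))
go([*((e[0]+e[1])/2)[:2],.037],down(16.5)); print([(d["centre"],d["p"],onz(f,d["centre"],.052)) for d in r.mark_of("wrist","key_bow")])
```

```text
Traceback (most recent call last):
ValueError: zero-size array to reduction operation minimum which has no identity
```

Run:
```python
from h import *
f=cv2.imread("pics/w1.png"); g=r.grab_frame("wrist"); print(r.read_state()["tool_pos"],g["eye"],g["pixels"][225:265:8,323].tolist(),f[225:265:8,323].tolist())
for p in ((323,212),(323,243),(323,272)): print(onz(g,p,.066))
d=r.mark_of("wrist","key_bow")[0]["centre"]; c=onz(g,d,.052); print(d,c)
go([c[0],c[1],.037],down(16.5))
```

```text
[ 0.43918945 -0.25488527  0.16540724] [ 0.41824317 -0.18465966  0.33458236] [[54, 133, 152], [63, 153, 175], [64, 150, 174], [59, 145, 168], [62, 146, 168]] [[62, 150, 173], [64, 151, 175], [60, 148, 170], [60, 145, 168], [60, 146, 168]]
[ 0.4342777  -0.23433437  0.066     ]
[ 0.44084435 -0.2563085   0.066     ]
[ 0.44725418 -0.27775535  0.066     ]
[193.3, 169.8] [ 0.33484646 -0.23377311  0.052     ]
shift [50.2, -94.1, 128.4] turn [0.0004, 0.0007, 0.0015] t 3.7167 q6 -1.053781459638972
```

Run:
```python
from h import *
go([.441,-.2612,.037],down(16.5))
```

```text
shift [-6.4, -0.2, 128.5] turn [0.0004, 0.0007, 0.0015] t 3.7167 q6 -1.053781459638972
```

drive_tool --pt "-6.4 0 30 0 0 0 0" --pt "-6.4 0 60 0 0 0 0" --pt "-6.4 0 90 0 0 0 0" --pt "-6.4 0 110 0 0 0 0" --pt "-6.4 0 122 0 0 0 0" --pt "-6.4 0 128 0 0 0 0" --pt "-6.4 0 128 0 0 0 0" --pt "-6.4 0 128 0 0 0 0"

```text
t: 4.38
tool_pos: [0.4417, -0.2626, 0.0381]
eef_rot: [0.001, 0.598, 0.801, -0.0]
ft_force: [-0.4, -0.2, -0.7]
gripper_width: 0.0458
grip_force: 0.0
```

drive_tool --pt "0 0 0 0 0 0 -1" --pt "0 0 0 0 0 0 -1" --pt "0 0 0 0 0 0 -1" --pt "0 0 0 0 0 0 -1" --pt "0 0 0 0 0 0 -1" --pt "0 0 0 0 0 0 -1" --squeeze 25

```text
t: 4.88
tool_pos: [0.4411, -0.2623, 0.0372]
eef_rot: [0.0, 0.598, 0.801, -0.0]
ft_force: [0.8, -0.8, 1.9]
gripper_width: 0.0096
grip_force: 25.0
```

drive_tool --pt "0 0 -10 0 0 0 -1" --pt "0 0 -25 0 0 0 -1" --pt "0 0 -50 0 0 0 -1" --pt "0 0 -80 0 0 0 -1" --pt "0 0 -115 0 0 0 -1" --pt "0 0 -150 0 0 0 -1" --pt "0 0 -180 0 0 0 -1" --pt "0 0 -180 0 0 0 -1" --squeeze 40

```text
t: 5.55
tool_pos: [0.4437, -0.2648, 0.2252]
eef_rot: [0.006, 0.598, 0.801, -0.001]
ft_force: [0.0, -0.2, -0.1]
gripper_width: 0.0095
grip_force: 40.0
```

```bash
cat >> h.py <<'E'
PC=np.array([.589,.0646,-.0225])  # console x,y,yaw
RP=R.from_euler('z',PC[2])*R.from_euler('y',-.21)
def W(P): return R.from_euler('z',PC[2]).apply([0,0,.071])+[PC[0],PC[1],0]+RP.apply(P)
def Pn(w): return RP.inv().apply(np.array(w)-W([0,0,0]))
def ptool(deg): # tool z into lid, tool y at panel heading deg
    return RP*down(deg)
E
python3 - <<'E'
from h import *
tgt=W([-.012,-.065,.040+.035+.0272]); print(tgt)
go(tgt,ptool(90)); go(tgt,ptool(90),(r.read_state()["tool_pos"],ptool(90)))
s=r.read_state(); print(s["gripper_width"],s["grip_force"])
f=r.grab_frame("scene"); cv2.imwrite("pics/s2.png",f["pixels"][150:350,100:440])
obs=[]
for c in ("scene","top"):
    f=r.grab_frame(c)
    for n in ("panel","isolator","handle_grip","lock","keyway"):
        P={"panel":[0,0,0],"isolator":[-.012,.065,0],"handle_grip":[-.012,.065,.045],"lock":[-.012,-.065,0],"keyway":[-.012,-.065,.04]}[n]
        for d in r.mark_of(c,n)[:1]: print(c,n,np.round(d["p"],2),(proj(f,W(P))[0]-d["centre"]).round(1))
E
```

```text
[5.54505014e-01 3.59811593e-04 1.68453241e-01]
shift [223.4, 181.2, 55.3] turn [-0.134, -0.1677, -1.2547] t 5.55 q6 -1.0602606528727063
shift [-90.6, 267.6, 77.3] turn [0.0, 0.0, 0.0] t 5.55 q6 -1.0602606528727063
0.009510687947677463 39.99972324119881
scene panel 0.84 [2.9 1.6]
scene isolator 0.74 [ 1.4 -1.5]
scene handle_grip 0.87 [ 0.  -0.1]
scene lock 0.84 [2.1 1.7]
scene keyway 0.76 [1.3 0.6]
top panel 0.64 [-2.1  0.1]
top isolator 0.75 [-0.7  1. ]
top handle_grip 0.96 [2.2 4.3]
top lock 0.91 [-0.3  0.5]
top keyway 0.97 [-0.2 -0.2]
```

drive_tool --pt "40 30 0 -0.02 -0.02 -0.125 -1" --pt "80 60 0 -0.03 -0.04 -0.25 -1" --pt "120 90 10 -0.04 -0.06 -0.375 -1" --pt "150 120 15 -0.06 -0.08 -0.5 -1" --pt "180 145 20 -0.08 -0.1 -0.625 -1" --pt "200 165 25 -0.09 -0.12 -0.75 -1" --pt "215 175 30 -0.1 -0.13 -0.875 -1" --pt "223 181 35 -0.11 -0.14 -1.0 -1" --pt "223 181 35 -0.12 -0.155 -1.12 -1" --pt "223 181 35 -0.134 -0.1677 -1.23 -1"

```text
t: 7.03
tool_pos: [0.551, 0.0045, 0.1813]
eef_rot: [0.1, 0.02, 0.995, 0.003]
ft_force: [0.2, -0.5, 0.1]
gripper_width: 0.0095
grip_force: 40.0
```

Run:
```python
from h import *
tgt=W([-.012,-.065,.040+.02+.0272])
go(tgt,ptool(90))
```

```text
shift [-1.1, -4.3, 28.3] turn [0.0073, -0.0093, -0.018] t 7.0333 q6 -1.7932875072661056
```

drive_tool --pt "-1 -2 10 0.007 -0.009 -0.018 -1" --pt "-1 -4.3 20 0.007 -0.009 -0.018 -1" --pt "-1 -4.3 27 0.007 -0.009 -0.018 -1" --pt "-1 -4.3 28 0.007 -0.009 -0.018 -1" --pt "-1 -4.3 28 0.007 -0.009 -0.018 -1" --pt "-1 -4.3 28 0.007 -0.009 -0.018 -1" --pt "-1 -4.3 28 0.007 -0.009 -0.018 -1"

```text
t: 7.62
tool_pos: [0.5579, -0.0013, 0.1552]
eef_rot: [0.105, 0.016, 0.994, -0.001]
ft_force: [-0.0, -0.2, -0.4]
gripper_width: 0.0099
grip_force: 40.0
```

Run:
```python
from h import *
tgt=W([-.012,-.065,.040+.02+.0272])
go(tgt,ptool(90)); s=r.read_state(); print(s["ft_force"],s["wrist_torque"])
f=r.grab_frame("wrist"); I=f["pixels"].copy()
for n in ("keyway","key","lock","handle_grip","isolator"): print(n,[(np.round(d["centre"],1).tolist(),round(d["p"],2)) for d in r.mark_of("wrist",n)][:3])
for n,P in (("keyway",[-.012,-.065,.04]),("lock",[-.012,-.065,0]),("handle",[-.012,.065,.045]),("isolator",[-.012,.065,0])): print(n,proj(f,W(P)).round(1))
cv2.imwrite("pics/w2.png",I)
```

```text
shift [0.6, 1.6, 1.3] turn [-0.0011, 0.0008, -0.0087] t 7.6167 q6 -1.8074691009273098
[-0.03840542 -0.24420511 -0.37246554] [-0.01577302  0.063812    0.050903  ]
keyway [([321.9, 266.0], 0.71), ([537.7, 263.1], 0.68)]
key [([321.3, 274.7], 0.94)]
lock [([323.0, 246.3], 0.77)]
handle_grip [([536.5, 265.3], 0.59)]
isolator [([322.6, 265.7], 0.64), ([501.8, 246.4], 0.62), ([320.3, 246.0], 0.57)]
keyway [[323.5 261.4]]
lock [[323.3 243.3]]
handle [[541.8 262. ]]
isolator [[507.2 241.8]]
```

View pics/w2.png

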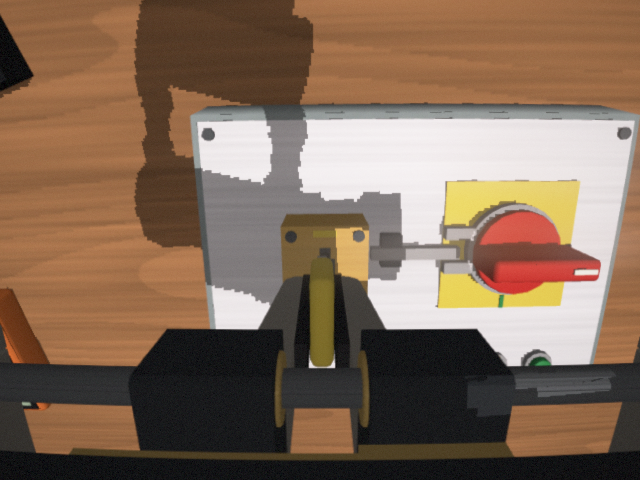

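The wrist picture shows the lock's front part at (282–369, 214–275), the bolt at (430,252) and the handle at (545,262). The held key's bow is at (321,310), above the lock. I'll compare the edges with the nominal projection.

Run:
```python
from h import *
f=r.grab_frame("wrist"); I=f["pixels"]; s=r.read_state(); p,q=s["tool_pos"],rot(s["eef_rot"])
print("tip panel",(Pn(p+q.apply([0,0,.0272]))*1000).round(2), "state",p)
nm=lambda x,y,z:proj(f,W([x,y,z]))[0].round(1).tolist()
print("lock top front L,R",nm(-.038,-.091,.04),nm(-.038,-.039,.04),"bottom",nm(-.038,-.091,0),nm(-.038,-.039,0))
print("lid front corners",nm(-.102,-.15,0),nm(-.102,.15,0),"back",nm(.102,.15,0),"iso",nm(-.012,.065,.0))
bow=lambda x,y,z:proj(f,p+q.apply([x,y,.0272-z]))[0].round(1).tolist()
print("bow top corners",bow(.02,-.005,.058),bow(.02,.005,.058),"mid",bow(.02,-.005,.026),bow(.02,.005,.026))
c=cv2.resize(I[200:300,260:390],None,fx=6,fy=6,interpolation=cv2.INTER_NEAREST); cv2.imwrite("pics/w3.png",c)
```

```text
tip panel [-11.7  -66.58  61.07] state [ 0.55765545 -0.00126733  0.15489375]
lock top front L,R [278.4, 219.8] [367.9, 219.1] bottom [284.8, 207.4] [361.1, 206.8]
lid front corners [190.8, 110.8] [643.7, 111.6] back [591.7, 378.1] iso [507.1, 242.4]
bow top corners [307.3, 278.5] [333.2, 278.5] mid [309.8, 253.9] [331.2, 253.9]
```

View pics/w3.png

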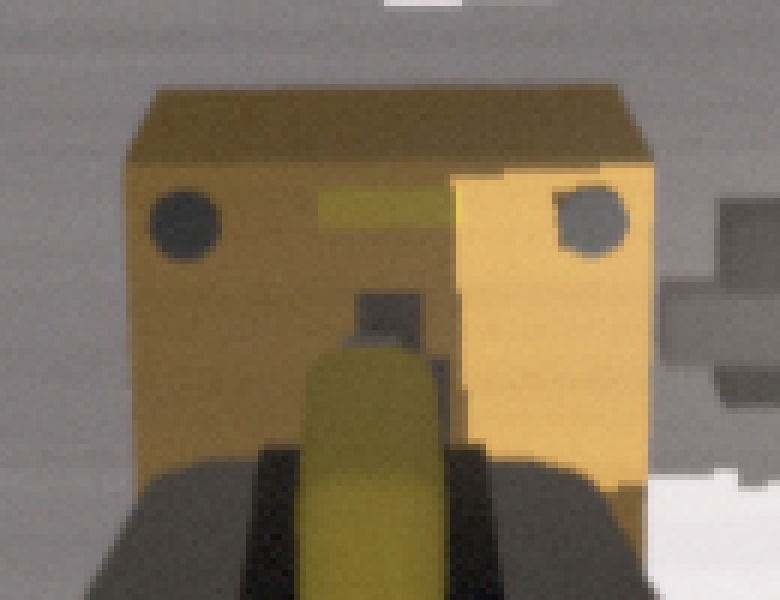

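drive_tool --pt "-2.6 1.8 5 0 0 0 -1" --pt "-2.6 1.8 10 0 0 0 -1" --pt "-2.6 1.8 14 0 0 0 -1" --pt "-2.6 1.8 15 0 0 0 -1" --pt "-2.6 1.8 15 0 0 0 -1" --pt "-2.6 1.8 15 0 0 0 -1"

```text
t: 8.47
tool_pos: [0.5632, 0.0004, 0.1403]
eef_rot: [0.105, 0.015, 0.994, -0.001]
ft_force: [-0.9, -0.1, -0.6]
gripper_width: 0.0096
grip_force: 40.0
```

```bash
cat >> h.py <<'E'
def st():
    s=r.read_state(); p,q=s["tool_pos"],rot(s["eef_rot"])
    print("tip",(Pn(p+q.apply([0,0,.0272]))*1000).round(2),"F tool",q.inv().apply(s["ft_force"]).round(1),"M",q.inv().apply(s["wrist_torque"]).round(2),"rv",(ptool(90).inv()*q).as_rotvec().round(4),"t",round(s["t"],2),"w",s["gripper_width"].round(4))
E
python3 - <<'E'
from h import *
st()
for c in ("scene","top"):
    f=r.grab_frame(c); d=r.mark_of(c,"keyway"); k=r.mark_of(c,"key")
    print(c,[(x["centre"],x["p"]) for x in d[:2]],proj(f,W([-.012,-.065,.04])))
f=r.grab_frame("wrist"); cv2.imwrite("pics/w4.png",cv2.resize(f["pixels"][200:300,260:390],None,fx=6,fy=6,interpolation=cv2.INTER_NEAREST))
E
```

```text
Traceback (most recent call last):
  File "h.py", line 35, in st
    print("tip",(Pn(p+q.apply([0,0,.0272]))*1000).round(2),"F tool",q.inv().apply(s["ft_force"]).round(1),"M",q.inv().apply(s["wrist_torque"]).round(2),"rv",(ptool(90).inv()*q).as_rotvec().round(4),"t",round(s["t"],2),"w",s["gripper_width"].round(4))
                                                                                                                                                                                                                              ^^^^^^^^^^^^^^^^^^^^^^^^
AttributeError: 'float' object has no attribute 'round'
```

```bash
sed -i 's/s\["gripper_width"\].round(4)/round(s["gripper_width"],4)/' h.py
python3 - <<'E'
from h import *
st()
f=r.grab_frame("wrist"); s=r.read_state(); p,q=s["tool_pos"],rot(s["eef_rot"])
nm=lambda x,y,z:proj(f,W([x,y,z]))[0].round(1).tolist()
print("lock top front L,R",nm(-.038,-.091,.04),nm(-.038,-.039,.04),"slot front",nm(-.0248,-.065,.04))
bow=lambda x,y,z:proj(f,p+q.apply([x,y,.0272-z]))[0].round(1).tolist()
print("bow top",bow(.02,-.005,.058),bow(.02,.005,.058),"low",bow(.02,-.005,.026),bow(.02,.005,.026),"bit",bow(.012,0,8e-3),bow(.012,0,0))
cv2.imwrite("pics/w4.png",cv2.resize(f["pixels"][200:300,260:390],None,fx=6,fy=6,interpolation=cv2.INTER_NEAREST))
E
```

```text
tip [ -9.36 -64.77  45.68] F tool [ 1.  -0.2  0.4] M [-0.03  0.13 -0.01] rv [0.0008 0.0003 0.0086] t 8.47 w 0.0096
lock top front L,R [271.8, 221.7] [368.0, 221.0] slot front [320.1, 244.8]
bow top [307.2, 279.3] [333.2, 279.3] low [309.7, 254.5] [331.2, 254.5] bit [320.6, 258.9] [320.6, 254.3]
```

View pics/w4.png

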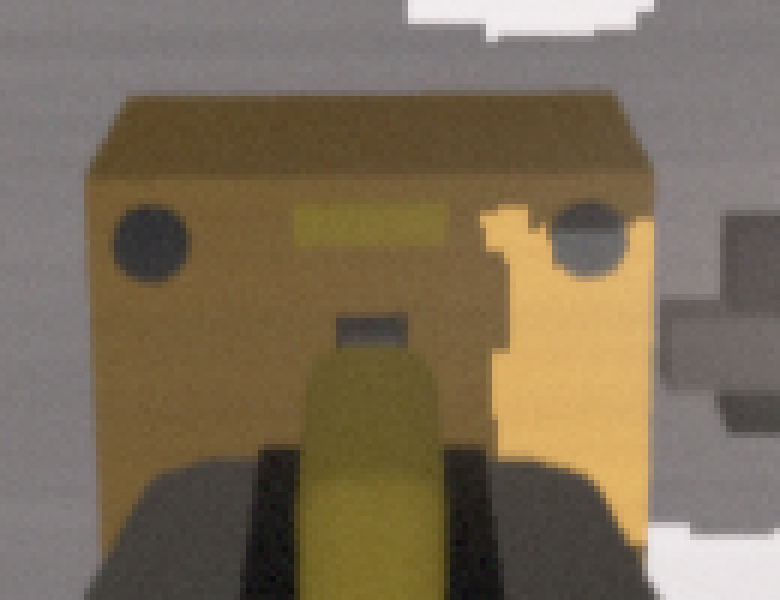

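The slot's front end is at crop (372,315) and the bow is centred on the same column, so the key is over the slot. I'm lowering gently.

drive_tool --pt "0 0 1 0 0 0 -1" --pt "0 0 2 0 0 0 -1" --pt "0 0 3 0 0 0 -1" --pt "0 0 4 0 0 0 -1" --pt "0 0 5 0 0 0 -1" --pt "0 0 5 0 0 0 -1" --pt "0 0 5 0 0 0 -1"

```text
t: 9.1
tool_pos: [0.5643, 0.0004, 0.1356]
eef_rot: [0.105, 0.015, 0.994, -0.001]
ft_force: [0.4, 0.5, -0.9]
gripper_width: 0.0096
grip_force: 40.0
```

```bash
python3 -c "
from h import *
st()"
```

```text
tip [ -9.29 -64.79  40.82] F tool [-0.2  0.5  1. ] M [-0.05  0.09  0.04] rv [0.0009 0.0001 0.0085] t 9.1 w 0.0096
```

drive_tool --pt "0 0 0.5 0 0 0 -1" --pt "0 0 1 0 0 0 -1" --pt "0 0 1.5 0 0 0 -1" --pt "0 0 2 0 0 0 -1" --pt "0 0 2 0 0 0 -1" --pt "0 0 2 0 0 0 -1"

```text
t: 9.6
tool_pos: [0.5647, 0.0004, 0.1337]
eef_rot: [0.105, 0.015, 0.994, -0.001]
ft_force: [-0.4, 1.2, -0.7]
gripper_width: 0.0098
grip_force: 40.0
```

```bash
python3 -c "
from h import *
st()"
```

```text
tip [ -9.24 -64.79  38.87] F tool [0.5 1.2 0.6] M [-0.05  0.12  0.07] rv [ 0.0009 -0.      0.0085] t 9.6 w 0.0098
```

drive_tool --pt "0 0 0.5 0 0 0 -1" --pt "0 0 1 0 0 0 -1" --pt "0 0 1.5 0 0 0 -1" --pt "0 0 2 0 0 0 -1" --pt "0 0 2 0 0 0 -1" --pt "0 0 2 0 0 0 -1"

```text
t: 10.1
tool_pos: [0.5652, 0.0003, 0.1318]
eef_rot: [0.105, 0.016, 0.994, -0.001]
ft_force: [0.2, 0.1, -0.2]
gripper_width: 0.0099
grip_force: 40.0
```

```bash
python3 -c "
from h import *
st()"
```

```text
tip [ -9.17 -64.83  36.88] F tool [-0.2  0.1  0.3] M [-0.05  0.07 -0.04] rv [ 0.001  -0.0002  0.0086] t 10.1 w 0.0099
```

drive_tool --pt "0 0 0.5 0 0 0 -1" --pt "0 0 1 0 0 0 -1" --pt "0 0 1.5 0 0 0 -1" --pt "0 0 2 0 0 0 -1" --pt "0 0 2.5 0 0 0 -1" --pt "0 0 2.5 0 0 0 -1" --pt "0 0 2.5 0 0 0 -1"

```text
t: 10.68
tool_pos: [0.5657, 0.0003, 0.1293]
eef_rot: [0.105, 0.016, 0.994, -0.001]
ft_force: [0.7, -0.2, 0.2]
gripper_width: 0.0098
grip_force: 40.0
```

```bash
python3 -c "
from h import *
st()"
```

```text
tip [ -9.19 -64.83  34.34] F tool [-0.7 -0.1 -0. ] M [-0.02  0.03  0.01] rv [ 0.001  -0.0001  0.0086] t 10.68 w 0.0098
```

drive_tool --pt "0 0 0.5 0 0 0 -1" --pt "0 0 1 0 0 0 -1" --pt "0 0 1.5 0 0 0 -1" --pt "0 0 2 0 0 0 -1" --pt "0 0 2.5 0 0 0 -1" --pt "0 0 3 0 0 0 -1" --pt "0 0 3.5 0 0 0 -1" --pt "0 0 4 0 0 0 -1" --pt "0 0 4 0 0 0 -1" --pt "0 0 4 0 0 0 -1"

```text
t: 11.52
tool_pos: [0.5666, 0.0003, 0.1254]
eef_rot: [0.105, 0.016, 0.994, -0.001]
ft_force: [-0.4, -0.5, -0.2]
gripper_width: 0.0098
grip_force: 40.0
```

```bash
python3 -c "
from h import *
st()"
```

```text
tip [ -9.18 -64.82  30.35] F tool [ 0.4 -0.5  0.1] M [ 0.02 -0.01 -0.02] rv [ 0.0009 -0.0002  0.0086] t 11.52 w 0.0098
```

drive_tool --pt "0 0 0.5 0 0 0 -1" --pt "0 0 1 0 0 0 -1" --pt "0 0 1.5 0 0 0 -1" --pt "0 0 2 0 0 0 -1" --pt "0 0 2.5 0 0 0 -1" --pt "0 0 3 0 0 0 -1" --pt "0 0 3 0 0 0 -1" --pt "0 0 3 0 0 0 -1"

```text
t: 12.18
tool_pos: [0.5673, 0.0003, 0.1227]
eef_rot: [0.105, 0.015, 0.994, -0.001]
ft_force: [-3.4, -0.7, 5.6]
gripper_width: 0.0094
grip_force: 40.0
```

```bash
python3 -c "
from h import *
st()"
```

```text
tip [ -9.05 -64.82  27.63] F tool [ 2.1 -0.8 -6.2] M [-0.06  0.47 -0.03] rv [ 0.001  -0.0003  0.0085] t 12.18 w 0.0094
```

drive_tool --pt "0 0 0.5 0 0 0 -1" --pt "0 0 1 0 0 0 -1" --pt "0 0 1.5 0 0 0 -1" --pt "0 0 2 0 0 0 -1" --pt "0 0 2.5 0 0 0 -1" --pt "0 0 3 0 0 0 -1" --pt "0 0 3.5 0 0 0 -1" --pt "0 0 3.5 0 0 0 -1" --pt "0 0 3.5 0 0 0 -1"

```text
t: 12.93
tool_pos: [0.568, 0.0003, 0.1196]
eef_rot: [0.105, 0.015, 0.994, -0.001]
ft_force: [-3.6, -0.0, 7.4]
gripper_width: 0.01
grip_force: 40.0
```

```bash
python3 -c "
from h import *
st()"
```

```text
tip [ -9.   -64.82  24.38] F tool [ 2.  -0.1 -8. ] M [-0.12  0.66  0.03] rv [ 0.001  -0.0003  0.0083] t 12.93 w 0.01
```

drive_tool --pt "0 0 0.4 0 0 0 -1" --pt "0 0 0.8 0 0 0 -1" --pt "0 0 1.2 0 0 0 -1" --pt "0 0 1.2 0 0 0 -1" --pt "0 0 1.2 0 0 0 -1"

```text
t: 13.35
tool_pos: [0.5683, 0.0002, 0.119]
eef_rot: [0.105, 0.015, 0.994, -0.001]
ft_force: [-6.5, 0.2, 10.9]
gripper_width: 0.0095
grip_force: 40.0
```

```bash
python3 -c "
from h import *
st()"
```

```text
tip [ -8.87 -64.86  23.72] F tool [  4.1   0.  -12. ] M [-0.1   1.03  0.03] rv [ 0.0011 -0.0002  0.0082] t 13.35 w 0.0095
```

drive_tool --pt "0.4 0 0 0 0 0 -1" --pt "0.4 0 0 0 0 0.08 -1" --pt "0.4 0 0 0 0 0.16 -1" --pt "0.4 0 0 0 0 0.24 -1" --pt "0.4 0 0 0 0 0.32 -1" --pt "0.4 0 0 0 0 0.4 -1" --pt "0.4 0 0 0 0 0.4 -1"

```text
t: 13.93
tool_pos: [0.5684, 0.0008, 0.119]
eef_rot: [0.104, 0.214, 0.971, 0.02]
ft_force: [-5.1, 3.5, 9.8]
gripper_width: 0.0097
grip_force: 40.0
```

```bash
python3 -c "
from h import *
st()"
```

```text
tip [ -8.65 -64.26  23.78] F tool [  4.1   1.9 -10.7] M [-0.28  0.72 -0.11] rv [-2.000e-04 -1.700e-03  4.117e-01] t 13.93 w 0.0097
```

drive_tool --pt "0 0 0 0 0 0.1 -1" --pt "0 0 0 0 0 0.2 -1" --pt "0 0 0 0 0 0.3 -1" --pt "0 0 0 0 0 0.4 -1" --pt "0 0 0 0 0 0.5 -1" --pt "0 0 0 0 0 0.6 -1" --pt "0 0 0 0 0 0.6 -1"

```text
t: 14.52
tool_pos: [0.5689, 0.0013, 0.1191]
eef_rot: [0.093, 0.492, 0.864, 0.051]
ft_force: [-3.5, 4.0, 7.7]
gripper_width: 0.0098
grip_force: 40.0
```

```bash
python3 -c "
from h import *
st()"
```

```text
tip [ -8.2  -63.71  23.78] F tool [ 4.4  0.5 -8.3] M [-0.31  0.89 -0.07] rv [-0.0022 -0.0022  1.0129] t 14.52 w 0.0098
```

drive_tool --pt "0.3 0 0 0 0 0.1 -1" --pt "0.3 0 0 0 0 0.2 -1" --pt "0.3 0 0 0 0 0.3 -1" --pt "0.3 0 0 0 0 0.4 -1" --pt "0.3 0 0 0 0 0.5 -1" --pt "0.3 0 0 0 0 0.58 -1" --pt "0.3 0 0 0 0 0.58 -1"

```text
t: 15.1
tool_pos: [0.5695, 0.0015, 0.1193]
eef_rot: [0.076, 0.718, 0.687, 0.076]
ft_force: [0.5, 4.0, 6.6]
gripper_width: 0.0098
grip_force: 40.0
```

```bash
python3 -c "
from h import *
st()"
```

```text
tip [ -7.48 -63.52  23.85] F tool [ 4.1  1.7 -6.3] M [-0.23  0.89 -0.1 ] rv [-0.0044 -0.0032  1.5923] t 15.1 w 0.0098
```

drive_tool --pt "0 0 0 0 0 0.02 -1" --pt "0 0 0 0 0 0.04 -1" --pt "0 0 0 0 0 0.06 -1" --pt "0 0 0 0 0 0.07 -1" --pt "0 0 0 0 0 0.07 -1"

```text
t: 15.52
tool_pos: [0.5696, 0.0015, 0.1193]
eef_rot: [0.073, 0.741, 0.663, 0.079]
ft_force: [1.3, 4.7, 5.0]
gripper_width: 0.0101
grip_force: 40.0
```

```bash
python3 -c "
from h import *
st()"
```

```text
tip [ -7.39 -63.53  23.84] F tool [ 4.9  1.8 -4.7] M [-0.2   0.96 -0.16] rv [-0.0047 -0.0033  1.6592] t 15.52 w 0.0101
```

drive_tool --pt "0 0 0 0 0 0.015 -1" --pt "0 0 0 0 0 0.03 -1" --pt "0 0 0 0 0 0.03 -1" --pt "0 0 0 0 0 0.03 -1"

```text
t: 15.85
tool_pos: [0.5696, 0.0014, 0.1194]
eef_rot: [0.072, 0.75, 0.652, 0.08]
ft_force: [1.1, 4.3, 5.8]
gripper_width: 0.0098
grip_force: 40.0
```

```bash
python3 -c "
from h import *
st()"
```

```text
tip [ -7.36 -63.58  23.85] F tool [ 4.5  1.7 -5.5] M [-0.28  0.99 -0.27] rv [-0.0047 -0.0034  1.6884] t 15.85 w 0.0098
```

drive_tool --pt "0.4 0.2 -0.3 0 0 -0.02 -1" --pt "0.4 0.2 -0.3 0 0 -0.02 -1" --pt "0.4 0.2 -0.3 0 0 -0.02 0" --pt "0.4 0.2 -0.3 0 0 -0.02 0" --pt "0.4 0.2 -0.3 0 0 -0.02 0" --pt "0.4 0.2 -0.3 0 0 -0.02 0" --pt "0.4 0.2 -0.3 0 0 -0.02 0"

```text
t: 16.43
tool_pos: [0.5672, 0.0007, 0.1174]
eef_rot: [0.071, 0.744, 0.66, 0.076]
ft_force: [0.0, -0.4, -0.3]
gripper_width: 0.0408
grip_force: 0.0
```

drive_tool --pt "0 0 -15 0 0 0 0" --pt "0 0 -40 0 0 0 0" --pt "0 0 -70 0 0 0 0" --pt "0 0 -100 0 0 0 0" --pt "0 0 -100 0 0 0 0" --pt "0 0 -100 0 0 0 0"

```text
t: 16.93
tool_pos: [0.5479, 0.001, 0.2179]
eef_rot: [0.073, 0.744, 0.659, 0.078]
ft_force: [-1.2, 0.1, 0.6]
gripper_width: 0.0461
grip_force: 0.0
```

Run:
```python
from h import *
st(); f=r.grab_frame("wrist"); cv2.imwrite("pics/w5.png",f["pixels"])
for n in ("handle_grip","isolator","key_bow"): print(n,[(np.round(d["centre"],1).tolist(),round(d["p"],2)) for d in r.mark_of("wrist",n)][:3])
for n,P in (("handle",[-.012,.065,.045]),("isolator",[-.012,.065,0]),("bar ends",[-.012,.097,.0565]),("",[-.012,.033,.0565]),("bow",[-.009,-.065,.067])): print(n,proj(f,W(P)).round(1))
```

```text
tip [ -8.03 -64.53 124.74] F tool [-0.  -1.1 -0.8] M [ 0.12 -0.09  0.  ] rv [-0.0018 -0.0047  1.6685] t 16.93 w 0.0461
handle_grip [([302.2, 53.5], 0.82)]
isolator [([302.2, 64.2], 0.98)]
key_bow [([317.9, 246.0], 0.9)]
handle [[296.5  51.7]]
isolator [[299.8  63.9]]
bar ends [[289.7  -6.4]]
 [[300.8  99.9]]
bow [[320.1 246.7]]
```

View pics/w5.png

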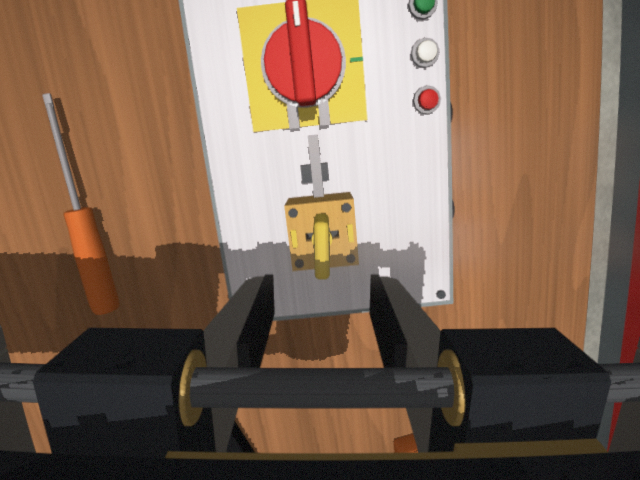

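The picture shows the yellow key standing in the lock at (321,248), turned a quarter turn. The bolt's tip at (314,136) is clear of the fork at (294–330,128). The red bar is still OFF at about (301,52).

Run:
```python
from h import *
go(W([-.0105,.065,.095]),ptool(0)); print(r.read_state()["qpos"])
```

```text
shift [128.4, -12.0, 53.3] turn [-0.0034, 0.0004, -0.098] t 17.1333 q6 -0.14026693721332373
[-0.24585925 -0.08718321  1.86464057  0.04923215  1.16292433 -0.14026694]
```

drive_tool --pt "30 -4 0 0 0 -0.03 0" --pt "65 -8 0 0 0 -0.06 0" --pt "100 -12 10 -0.003 0 -0.098 0" --pt "128 -12 30 -0.003 0 -0.098 0" --pt "128.4 -12 53 -0.003 0 -0.098 0" --pt "128.4 -12 53 -0.003 0 -0.098 0" --pt "128.4 -12 53 -0.003 0 -0.098 0" --pt "128.4 -12 53 -0.003 0 -0.098 0"

```text
t: 17.8
tool_pos: [0.5615, 0.1294, 0.1643]
eef_rot: [0.076, 0.711, 0.695, 0.074]
ft_force: [0.7, 0.1, 1.0]
gripper_width: 0.0459
grip_force: 0.0
```

Run:
```python
from h import *
st(); f=r.grab_frame("wrist"); cv2.imwrite("pics/w6.png",f["pixels"])
for n in ("handle_grip","isolator"): print(n,[(np.round(d["centre"],1).tolist(),round(d["p"],2)) for d in r.mark_of("wrist",n)][:3])
for n,P in (("handle",[-.012,.065,.045]),("isolator",[-.012,.065,0]),("bar end",[-.012,.097,.0565])): print(n,proj(f,W(P)).round(1))
go(W([-.0105,.065,.028]),ptool(0))
```

```text
tip [-8.77 64.16 70.08] F tool [ 0.1  0.9 -0.8] M [ 0.16 -0.05 -0.07] rv [-1.0000e-03 -3.3000e-03  1.5713e+00] t 17.8 w 0.0459
handle_grip [([320.2, 260.9], 0.66)]
isolator [([318.2, 244.4], 0.58)]
handle [[316.3 259.6]]
isolator [[316.9 240.1]]
bar end [[315.9 211.4]]
shift [1.0, -3.1, 70.4] turn [0.0054, 0.0013, -0.001] t 17.95 q6 0.051800768560419604
```

View pics/w6.png

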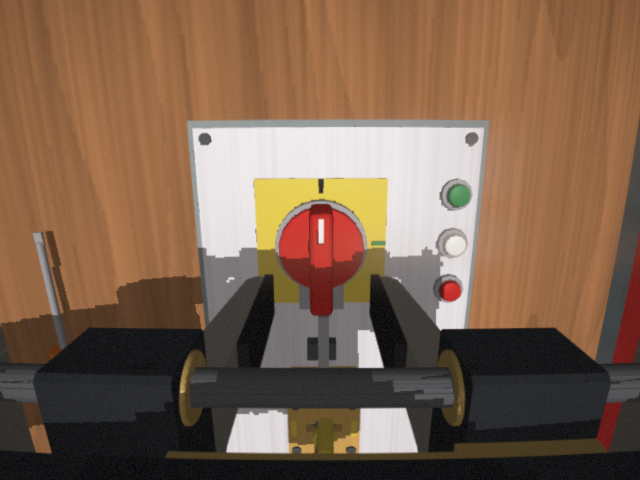

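The bar is vertical at col 320, centred between the fingers, so I'm going down on it.

drive_tool --pt "1 -2 15 0 0 0 0" --pt "1 -2 35 0 0 0 0" --pt "1 -2 52 0 0 0 0" --pt "1 -2 62 0 0 0 0" --pt "1 -2 68 0 0 0 0" --pt "1 -2 70 0 0 0 0" --pt "1 -2 70 0 0 0 0" --pt "1 -2 70 0 0 0 0"

```text
t: 18.62
tool_pos: [0.5751, 0.1306, 0.0964]
eef_rot: [0.077, 0.711, 0.695, 0.075]
ft_force: [0.2, 0.3, -0.6]
gripper_width: 0.0461
grip_force: 0.0
```

drive_tool --pt "0 0 0 0 0 0 -1" --pt "0 0 0 0 0 0 -1" --pt "0 0 0 0 0 0 -1" --pt "0 0 0 0 0 0 -1" --pt "0 0 0 0 0 0 -1" --pt "0 0 0 0 0 0 -1" --squeeze 40

```text
t: 19.12
tool_pos: [0.5758, 0.1307, 0.096]
eef_rot: [0.078, 0.711, 0.695, 0.075]
ft_force: [6.1, -0.0, -2.4]
gripper_width: 0.0137
grip_force: 40.0
```

```bash
python3 -c "
from h import *
st()"
```

```text
tip [-9.   65.73  0.28] F tool [0.1 5.4 3.6] M [-0.31  0.01 -0.12] rv [-0.0045 -0.0059  1.5705] t 19.12 w 0.0137
```

drive_tool --pt "0 0.6 0 0 0 0.03 -1" --pt "0 0.6 0 0 0 0.08 -1" --pt "0 0.6 0 0 0 0.16 -1" --pt "0 0.6 0 0 0 0.24 -1" --pt "0 0.6 0 0 0 0.32 -1" --pt "0 0.6 0 0 0 0.4 -1" --pt "0 0.6 0 0 0 0.4 -1"

```text
t: 19.7
tool_pos: [0.5767, 0.1305, 0.0962]
eef_rot: [0.061, 0.836, 0.539, 0.089]
ft_force: [6.9, -0.2, -2.8]
gripper_width: 0.0137
grip_force: 40.0
```

```bash
python3 -c "
from h import *
st()"
```

```text
tip [-8.05 65.54  0.28] F tool [2.4 5.6 4.3] M [-0.43  0.07  0.17] rv [-0.0063 -0.0058  1.9739] t 19.7 w 0.0137
```

drive_tool --pt "0 0.4 0 0 0 0.1 -1" --pt "0 0.4 0 0 0 0.2 -1" --pt "0 0.4 0 0 0 0.3 -1" --pt "0 0.4 0 0 0 0.4 -1" --pt "0 0.4 0 0 0 0.5 -1" --pt "0 0.4 0 0 0 0.6 -1" --pt "0 0.4 0 0 0 0.6 -1"

```text
t: 20.28
tool_pos: [0.5777, 0.1296, 0.0964]
eef_rot: [0.033, 0.957, 0.267, 0.104]
ft_force: [9.7, -3.3, -3.4]
gripper_width: 0.0134
grip_force: 40.0
```

```bash
python3 -c "
from h import *
st()"
```

```text
tip [-6.94 64.64  0.31] F tool [5.8 7.3 5.5] M [-0.79  0.37  0.19] rv [-0.0102 -0.0062  2.5748] t 20.28 w 0.0134
```

drive_tool --pt "0.7 0.9 0 0 0 0.1 -1" --pt "0.7 0.9 -0.4 0 0 0.2 -1" --pt "0.7 0.9 -0.4 0 0 0.3 -1" --pt "0.7 0.9 -0.4 0 0 0.4 -1" --pt "0.7 0.9 -0.4 0 0 0.48 -1" --pt "0.7 0.9 -0.4 0 0 0.54 -1" --pt "0.7 0.9 -0.4 0 0 0.54 -1"

```text
t: 20.87
tool_pos: [0.5781, 0.1284, 0.0965]
eef_rot: [0.005, 0.994, 0.003, 0.108]
ft_force: [7.5, -6.4, -4.8]
gripper_width: 0.0138
grip_force: 40.0
```

```bash
python3 -c "
from h import *
st()"
```

```text
tip [-6.6  63.41  0.31] F tool [6.3 6.4 6.4] M [-1.02  0.52  0.06] rv [-0.0107 -0.006   3.1127] t 20.87 w 0.0138
```

drive_tool --pt "0.5 0.5 -0.4 0 0 0.02 -1" --pt "0.5 0.5 -0.4 0 0 0.04 -1" --pt "0.5 0.5 -0.4 0 0 0.06 -1" --pt "0.5 0.5 -0.4 0 0 0.06 -1" --pt "0.5 0.5 -0.4 0 0 0.06 -1"

```text
t: 21.28
tool_pos: [0.5781, 0.1282, 0.0965]
eef_rot: [0.002, 0.994, -0.025, 0.108]
ft_force: [8.7, -4.5, -6.9]
gripper_width: 0.0139
grip_force: 40.3
```

```bash
python3 -c "
from h import *
st()"
```

```text
tip [-6.59 63.26  0.34] F tool [7.2 4.1 8.6] M [-0.64  0.76 -0.73] rv [ 0.0099  0.0055 -3.1148] t 21.28 w 0.0139
```

The torque jumped, so the handle is at its stop. I'm easing off, releasing and lifting.

drive_tool --pt "0.5 0.3 -0.5 0 0 -0.03 -1" --pt "0.5 0.3 -0.5 0 0 -0.03 -1" --pt "0.5 0.3 -0.5 0 0 -0.03 0" --pt "0.5 0.3 -0.5 0 0 -0.03 0" --pt "0.5 0.3 -0.5 0 0 -0.03 0" --pt "0.5 0.3 -0.5 0 0 -0.03 0" --pt "0.5 0.3 -0.5 0 0 -0.03 0"

```text
t: 21.87
tool_pos: [0.577, 0.1295, 0.0973]
eef_rot: [0.002, 0.994, -0.011, 0.106]
ft_force: [-0.3, -0.7, -0.3]
gripper_width: 0.0445
grip_force: 0.0
```

drive_tool --pt "0 0 -15 0 0 0 0" --pt "0 0 -40 0 0 0 0" --pt "0 0 -70 0 0 0 0" --pt "0 0 -105 0 0 0 0" --pt "0 0 -140 0 0 0 0" --pt "0 0 -150 0 0 0 0" --pt "0 0 -150 0 0 0 0"

```text
t: 22.45
tool_pos: [0.5472, 0.1305, 0.2482]
eef_rot: [0.002, 0.994, -0.011, 0.11]
ft_force: [-0.1, 0.0, -0.4]
gripper_width: 0.046
grip_force: 0.0
```

Run:
```python
from h import *
st()
f=r.grab_frame("wrist")["pixels"]; s=r.grab_frame("scene")["pixels"]
cv2.imwrite("pics/end.png",np.hstack([cv2.resize(f,None,fx=.6,fy=.6),cv2.resize(s[150:350,150:430],(403,288),interpolation=2)]))
```

```text
tip [ -5.09  64.9  155.11] F tool [-0.1 -0.   0.4] M [-0.02 -0.24 -0.  ] rv [-1.7300e-02 -9.0000e-04  3.1402e+00] t 22.45 w 0.046
```

View pics/end.png

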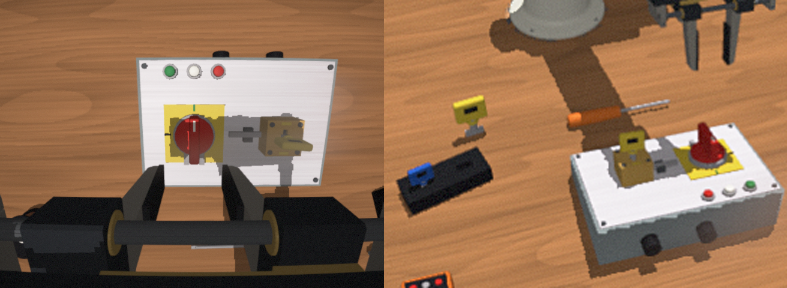

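The picture shows the bar at (193,140), in line with the panel's x and its ON mark. The key is standing in the lock at (285,142), turned a quarter, with the bolt drawn. The blue key and the bystanders are where they were.

```bash
python3 -c "
from h import *
print(r.job_done())"
```

```text
the job is handed in; nothing more can be done
None
```

The supply is switched back on and the job handed in, at about 22 s of the 72 s allowed: I turned the yellow key to its stop in the lock and left it standing there with the bolt drawn clear, then turned the red isolator handle to its ON stop, and left the blue key and other items alone.

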